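# Gauge the spacer sleeves for the contactor and sort them

## Task

Check the two brass sleeves in the blue tray on the gauge pin, one at a time: lower each one squarely over the pin without forcing it, to see whether it slides all the way down to the base or sticks at the top of the pin. As soon as a sleeve is checked, stand it upright on the floor of the yellow bin if it fits, or of the red bin if it is too tight, before taking the next. Leave the spare sleeves in the brown box and everything else on the bench where they are.

Things in the scene. Friction and masses are not known exactly. Their poses are not given: they have to be found in the camera images.
- sleeve_a: brass tube standing on end, outside diameter 36, height 45, about 200 g; origin at the centre of its lower end, z along the bore. Bore either 22.5 (fits the pin) or 17 (too tight): the outside does not tell, and both, one or none of those in the tray may fit. It starts in the blue tray (to be checked) or in the brown box (spare): see where it stands
- sleeve_b: brass tube standing on end, outside diameter 36, height 45, about 200 g; origin at the centre of its lower end, z along the bore. Bore either 22.5 (fits the pin) or 17 (too tight): the outside does not tell, and both, one or none of those in the tray may fit. It starts in the blue tray (to be checked) or in the brown box (spare): see where it stands
- sleeve_c: brass tube standing on end, outside diameter 36, height 45, about 200 g; origin at the centre of its lower end, z along the bore. Bore either 22.5 (fits the pin) or 17 (too tight): the outside does not tell, and both, one or none of those in the tray may fit. It starts in the blue tray (to be checked) or in the brown box (spare): see where it stands
- sleeve_d: brass tube standing on end, outside diameter 36, height 45, about 200 g; origin at the centre of its lower end, z along the bore. Bore either 22.5 (fits the pin) or 17 (too tight): the outside does not tell, and both, one or none of those in the tray may fit. It starts in the blue tray (to be checked) or in the brown box (spare): see where it stands
- tray: blue low open tray with the two sleeves to be gauged, 110 (x) by 190 (y), 16 high, floor and walls 4 thick, fixed; origin centre of underside; the two sleeves stand about 45 either side of its middle along its y
- stock: low open brown box at the far side of the bench, same size as the tray (110 x by 190 y, 16 high, floor 4), fixed, with two spare sleeves that are to be left alone; origin centre of underside
- gauge: fixed fit gauge: grey square base 70 by 70, 20 high, with an upright steel pin in its middle; origin centre of underside. The pin is 20 in diameter and 38 tall above the base, its top 6 mm a cone that narrows to 10. A sleeve that fits goes down until its lower end rests on the base; a tight one stops about 34 above the base, on the cone
- gauge_seat (a point): point on the pin's axis at the level of the base's top face, 20 above the bench
- gauge_tip (a point): top of the gauge pin, 58 above the bench
- ok_bin: yellow open bin for sleeves that fit, 200 (its x) by 130 (its y), 36 high, floor and walls 4 thick, fixed; origin centre of underside; left or right of the tray
- reject_bin: red open bin for sleeves that are too tight, 200 (its x) by 130 (its y), 36 high, floor and walls 4 thick, fixed; origin centre of underside; on the other side from the yellow one
- screwdriver: bystander: screwdriver with yellow handle lying near the robot
- wrench: bystander: steel wrench lying beyond the left-hand bin
- pliers: bystander: red-handled pliers at the right, about 150 long
- insulator: bystander: black ribbed insulator, 40 wide, 40 high, beyond the right-hand bin
- jar: bystander: clear jar, 56 wide, 70 high, at the left
- tape: bystander: orange ring-shaped reel of tape, 60 wide, 19 high, near the robot at the right

How it is judged:
By the outcome, as a careful person would: the job done as asked, in the order asked, and still so for the second after the job is handed in, with the robot touching nothing.
It also fails if it takes over 67 s, if anything falls off the work surface, if the arm or the gripper's body presses on something with over 40 N, if the wrist force passes 120 N, or if a joint passes its speed limit or range.

## Robot

A 6-joint arm with a two-finger parallel gripper is mounted at the origin on the work surface. World frame = base frame: x ahead of the robot, y to its left, z up, the work surface at z = 0. Lengths are in m, angles in rad, forces in N, time in s.
With the tool pointing down it reaches from about 0.35 to 0.775 m from the base axis. Payload 5.5 kg.
Tool frame: the origin (TCP) lies between the finger pads; the fingertips stand 19 mm ahead of it and the grasp point (between the pads) is the TCP; z points along the fingers, y is the line along which they close (so a half turn about z gives the same grasp; the last joint's range is limited). The gripper opens to 85 mm and grips with 20 to 120 N. Pads are 22 mm wide; open, the fingers measure 114 mm over their backs; the gripper's body (76 mm by 85 mm) begins 54 mm behind the grasp point. The pads swing forward as they close: fully open they stand 13 mm farther back than shut.
Start: joints at [-1.245, 0.313, 0.046, 1.304, 0, 1.431], TCP at [0.258, -0.514, 0.25] pointing down, gripper open.
Joint ranges: [-2.76, 2.76], [-0.86, 1.69], [-1.03, 1.26], [-2.2, 2.34], [-1.47, 1.5], [-3.14, 3.14]. Speed limits (rad/s): [2.57, 2.57, 3.14, 3.14, 3.14, 3.14].

## Interface

Orientations are given as a unit quaternion [w, x, y, z].
In Python, from workcell import env gives the robot as it stands.
- The arm moves only by the shell command python3 -m pendant 'ROWS' [FORCE]. ROWS is JSON, a list of rows, each an object with "travel": the shift along the tool's x, y, z scaled (see below), a list of three; "rot": the turn, a rotation vector about the tool's x, y, z scaled (see below), a list of three; "fingers": the opening, from -1 (shut) to 1 (fully open). In form: [{"travel": [dx, dy, dz], "rot": [wx, wy, wz], "fingers": fingers}, ...]. A call has 1 to 10 rows; each row is the pose to reach, as a shift and turn from the pose commanded when the call began, along the tool's axes at that moment; what a row does not reach only later rows make up. The controller multiplies each number of a shift by 0.12 m and each number of a turn by 60 degrees. A row lasts 1/10 s, in which the tool goes at most 50 mm and 8.59 degrees, less where a joint would pass 70% of its speed; a pose out of reach is approached as far as the arm can. A call with a number of a shift or a turn outside -1 to 1 is refused whole. A call with a gripper value outside its range is refused whole. The fingers move at their own pace and stop on an object; FORCE is the grip in N (left out, the last holds). Time passes only in rows, so rows that repeat a pose let the fingers close. It gives the time, the measured TCP pose, the force, the opening and the grip force at its end, in the units of the state.
- env.get_state(): the state, without advancing time (a new reading comes with each control period).
- env.read_camera(name): name is "scene" or "top"; returns (picture, depth): 480x640x3 uint8, blue, green, red; 480x640 float32, m along the optical axis (not along the pixel's ray), 0 where there is no reading.
- env.camera_model(name): a dict with "fovy" (degrees; the focal length in pixels is half the picture's height over the tangent of half this angle, whatever the lens; pixels are square), "cx", "cy" (the principal point, pixels), "k1" (the pictures are not rectified: a ray, as slopes to the right and down, at radius r is drawn at 1 + k1 r^2 times it, then the intrinsics apply), "rvec" (rotation vector, rad) and "tvec" (3), from world to camera coordinates, as OpenCV has them. Camera axes: x right, y down, z forward; pixel columns grow to the right and rows downward; lengths in m; the calibration is good to about 2 mm. A picture is of the moment at which its call begins. camera_model takes no time and is no camera call.
- env.hand_in(): hands the job in; it is judged then, once.
Trained networks look in the newest picture that a camera, given by its name, has taken for a name from the list of things; names that differ only in an ending like _2 or _b are one class to them, and where a whole thing is asked for, a point or a joint stands for the part that bears it (a point fixed in the world has none). Each returns a list of dicts, best first, with "conf" (0 to 1); they miss things now and then, are a little off and sometimes report something else, mostly with a low value. They report only what shows in the picture. A call takes as long as a camera call.
- env.outline_of(camera, target): "mask" (480x640 bool, what is visible of it) and "xy" ([column, row] in pixels, amid what is visible of it).
The state is a dict: "clock": time; "joint_pos": joint angles; "qvel": joint speeds; "tau": joint torques, N m; "tcp_pos": TCP position; "orientation": TCP orientation; "wrist_force": force on the tool from outside, world axes, zero at the start; "ft_torque": the same for the moment, N m; "finger_gap": finger opening in m; "grip_force": force on a finger pad.
Only numpy, scipy, OpenCV 4.12 (cv2) and the standard library are available. Lean on these libraries where they do the work, as an engineer would, in place of code of your own. Each camera call takes 0.05 s, during which the arm holds its last target. There are 200 camera calls.

## Working session

There is one attempt and no reset: what is moved stays moved. The work goes in short steps, Python scripts to look and compute and a shell command to move; the robot and the scene stay as the last step left them, time stands still between calls to the robot, and variables do not carry over. Pictures are saved under pics/ and viewed, at most 10 in all, crops included, and the job is handed in when it is done.

```bash
ls; mkdir -p pics
python3 - <<'E'
from workcell import env
import cv2
print(env.get_state())
for n in("scene","top"):
    p,d=env.read_camera(n); cv2.imwrite(f"pics/{n}0.png",p); print(n,env.camera_model(n),(d>0).mean())
E
```

```text
pics
{'clock': 0.0, 'joint_pos': array([-1.24458953e+00,  3.14033561e-01,  4.49978607e-02,  1.30357245e+00,
        2.08576306e-05,  1.43117602e+00]), 'qvel': array([-0.00040198,  0.00176067, -0.00228133,  0.00018368, -0.00018494,
       -0.00051362]), 'tau': array([ 4.55927948e-03, -4.80621278e+01,  2.98536122e+01,  1.93179573e-02,
        1.58002490e-04,  1.64238440e-05]), 'tcp_pos': array([ 0.25810715, -0.5133057 ,  0.24939767]), 'orientation': array([-9.02945676e-04,  9.72997642e-01,  2.30813274e-01, -7.40096188e-05]), 'wrist_force': array([ 0.45969968, -0.61435008,  0.10361499]), 'ft_torque': array([0.00934424, 0.03776576, 0.02630674]), 'grip_force': 0.0, 'finger_gap': 0.08541761924862208}
scene {'fovy': 51.44602542082204, 'cx': 318.8449876359829, 'cy': 232.60273784774904, 'k1': -0.13876516816390258, 'rvec': array([ 0.96149995,  2.51915001, -1.04490678]), 'tvec': array([ 0.41014637, -0.20057434,  1.53974573])} 0.9945865885416667
top {'fovy': 47.13466608241585, 'cx': 315.43663963854266, 'cy': 251.62457543833426, 'k1': -0.0763353124352506, 'rvec': array([ 2.16574329, -2.12628994,  0.20557247]), 'tvec': array([-0.02658878,  0.55527287,  1.44164108])} 0.996005859375
```

View pics/top0.png

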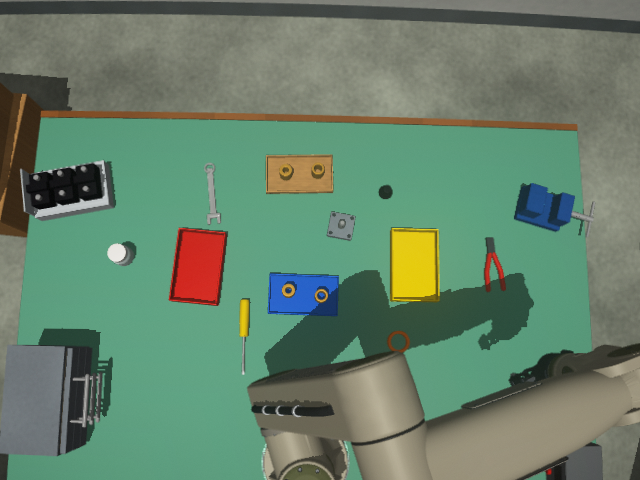

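View pics/scene0.png

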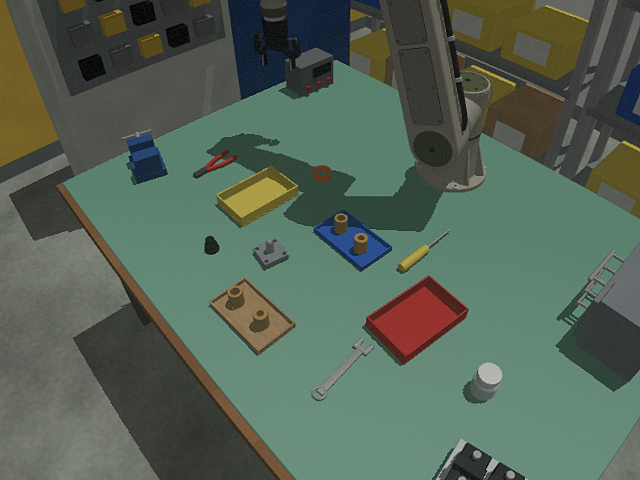

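The top view shows the blue tray at (304,294) with sleeves at (289,290) and (321,295). The gauge is at (341,225), the red bin at (198,266), the yellow bin at (415,264) and the brown stock box at (300,173). The scene view shows the same layout.

```bash
cat > h.py <<'E'
import numpy as np, cv2
from workcell import env
def cam(n):
    m=env.camera_model(n); f=240/np.tan(np.radians(m["fovy"]/2))
    R=cv2.Rodrigues(m["rvec"])[0]
    K=np.array([[f,0,m["cx"]],[0,f,m["cy"]],[0,0,1]]); return K,m["k1"],R,m["tvec"]
def rays(n,uv):
    K,k1,R,t=cam(n); uv=np.asarray(uv,float).reshape(-1,1,2)
    s=cv2.undistortPoints(uv,K,np.array([k1,0,0,0,0.]),None,None).reshape(-1,2)
    return np.c_[s,np.ones(len(s))],R,t
def world(n,uv,depth):
    s,R,t=rays(n,uv); return (s*np.asarray(depth).reshape(-1,1)-t)@R
def atz(n,uv,z):
    s,R,t=rays(n,uv); d=s@R; c=-R.T@t; return c+d*((z-c[2])/d[:,2])[:,None]
def cloud(n,mask,depth):
    v,u=np.nonzero(mask&(depth>0)); return world(n,np.c_[u,v],depth[v,u])
def tri(uv1,uv2,n1="top",n2="scene"):
    A=[];b=[]
    for n,uv in((n1,uv1),(n2,uv2)):
        s,R,t=rays(n,[uv]); d=(s@R)[0]; d/=np.linalg.norm(d); c=-R.T@t
        P=np.eye(3)-np.outer(d,d); A.append(P); b.append(P@c)
    A=np.vstack(A);b=np.hstack(b); x=np.linalg.lstsq(A,b,rcond=None)[0]
    return x,np.linalg.norm(A@x-b)
def ring(P,z0,z1):
    """circle of radius 18 fit to hull of top-face points"""
    Q=P[(P[:,2]>z0)&(P[:,2]<z1)]
    (c,r)=cv2.minEnclosingCircle(Q[:,:2].astype(np.float32)); return c,r,np.median(Q[:,2]),len(Q)
E
python3 - <<'E'
from h import *
np.set_printoptions(precision=4,suppress=True)
D={n:env.read_camera(n) for n in("top","scene")}
vis={n:D[n][0].copy() for n in D}
for n in D:
    for t in("sleeve_a","gauge","tray","ok_bin","reject_bin","stock"):
        for o in env.outline_of(n,t):
            if o["conf"]<.3: print(n,t,"low",o["conf"],o["xy"]);continue
            P=cloud(n,o["mask"],D[n][1])
            if not len(P): continue
            r=cv2.minAreaRect((P[:,:2]*1000).astype(np.float32))
            print(n,t,round(o["conf"],2),np.round(o["xy"]),"med",np.median(P,0),"zpct",np.percentile(P[:,2],[2,50,90,98]),"rect",np.round(r[0],1),np.round(r[1],1),round(r[2],1))
            if t=="sleeve_a":
                zt=np.percentile(P[:,2],92); Q=P[P[:,2]>zt-.006]
                c,rr=cv2.minEnclosingCircle((Q[:,:2]*1000).astype(np.float32)); print("   top",zt,np.round(c,1),rr,len(Q))
E
```

```text
top sleeve_a 0.65 [283. 174.] med [0.781  0.072  0.0464] zpct [0.0045 0.0464 0.0528 0.056 ] rect [786.7  76.4] [47.5 35.1] 54.0
   top 0.05308095237154706 [784.1  71.3] 17.960851669311523 76
top sleeve_a 0.61 [285. 284.] med [0.4503 0.0549 0.0482] zpct [0.0049 0.0482 0.0529 0.0551] rect [451.2  55.2] [33.1 35.4] 84.8
   top 0.05339223474647338 [451.1  54.6] 17.7133731842041 78
top sleeve_a 0.57 [321. 168.] med [ 0.7851 -0.0205  0.041 ] zpct [0.0048 0.041  0.052  0.0555] rect [789.1 -20.2] [30.9 34.7] 75.4
   top 0.05258577785756571 [788.8 -18.7] 17.645177841186523 53
top gauge 0.74 [340. 227.] med [ 0.6332 -0.0866  0.0208] zpct [0.008  0.0208 0.0279 0.0589] rect [637.9 -88.4] [73.  75.6] 80.2
top tray 0.84 [302. 294.] med [0.4412 0.0158 0.0052] zpct [-0.0021  0.0052  0.0142  0.0204] rect [443.6  15. ] [196.5 115.1] 88.2
top ok_bin 0.69 [412. 264.] med [ 0.5306 -0.2915  0.0056] zpct [-0.002   0.0056  0.0326  0.0394] rect [ 533.7 -289.2] [211.  131.4] 0.3
top ok_bin 0.46 [406. 339.] med [ 0.3203 -0.2459  0.0176] zpct [-0.001   0.0176  0.023   0.0256] rect [ 320.2 -248.5] [53.7 64.5] 0.
[... 993 characters left out ...]
.59 [353. 238.] med [0.4525 0.0226 0.0047] zpct [-0.0006  0.0047  0.0144  0.0176] rect [437.6  15.3] [193.6 128.2] 88.6
scene tray low 0.26 [337.5, 370.4]
scene ok_bin 0.65 [256. 198.] med [ 0.5287 -0.2978  0.0074] zpct [-0.0003  0.0074  0.0332  0.0373] rect [ 516.8 -310.1] [229.4 179.6] 0.3
scene reject_bin 0.72 [414. 320.] med [0.5126 0.3025 0.005 ] zpct [-0.0003  0.005   0.0319  0.0364] rect [500.1 297.3] [151.9 231.1] 85.0
scene reject_bin 0.39 [253. 196.] med [ 0.5275 -0.2978  0.0076] zpct [0.0003 0.0076 0.0327 0.0371] rect [ 530.5 -308.5] [202.6 175.8] 0.6
scene stock 0.82 [254. 315.] med [0.7954 0.0425 0.0046] zpct [-0.0003  0.0046  0.0145  0.0176] rect [784.8  28. ] [118.  206.8] 2.3
```

```bash
python3 -m pendant '[{"travel":[0.745,-0.557,0],"rot":[0,0,0.445],"fingers":1},{"travel":[0.745,-0.557,0],"rot":[0,0,0.445],"fingers":1},{"travel":[0.745,-0.557,0],"rot":[0,0,0.445],"fingers":1},{"travel":[0.745,-0.557,0],"rot":[0,0,0.445],"fingers":1},{"travel":[0.745,-0.557,0],"rot":[0,0,0.445],"fingers":1}]' 40
python3 - <<'E'
from h import *
np.set_printoptions(precision=4,suppress=True)
s=env.get_state();print(s["clock"],s["tcp_pos"],s["orientation"],s["joint_pos"])
D={n:env.read_camera(n) for n in("top","scene")}
rows=[]
for n,b in(("top",[(255,325,260,320),(320,365,205,245)]),("scene",[(305,395,200,275),(245,295,230,275)])):
    for x0,x1,y0,y1 in b:
        if n=="top" : pass
        c=D[n][0][y0:y1,x0:x1]; c=cv2.resize(c,(390,290),interpolation=cv2.INTER_CUBIC); rows.append(c)
cv2.imwrite("pics/crop1.png",np.vstack([np.hstack(rows[:2]),np.hstack(rows[2:])]))
for n in D:
    m=np.zeros((480,640),bool)
    if n=="top": m[205:245,320:365]=1
    else: m[230:275,245:295]=1
    P=cloud(n,m,D[n][1]); 
    for lo in(.03,.045,.052):
        Q=P[P[:,2]>lo]; print(n,"pin>",lo,len(Q),Q.mean(0),Q.min(0),Q.max(0))
E
```

```text
clock: 1.3
tcp_pos: [0.3083, -0.4143, 0.2506]
orientation: [0.001, 1.0, 0.001, 0.0]
wrist_force: [0.9, -0.9, -0.8]
finger_gap: 0.0854
grip_force: 0.0
1.3 [ 0.3083 -0.4143  0.2506] [0.0006 1.     0.0015 0.0001] [-1.0864  0.1985 -0.1046  1.2664 -0.0003  2.0523]
top pin> 0.03 57 [ 0.6346 -0.0867  0.0512] [ 0.6257 -0.1138  0.0305] [ 0.6516 -0.077   0.0666]
top pin> 0.045 44 [ 0.6353 -0.0865  0.0557] [ 0.6257 -0.0954  0.0467] [ 0.646  -0.0788  0.0666]
top pin> 0.052 33 [ 0.6364 -0.0868  0.0575] [ 0.6257 -0.0954  0.0527] [ 0.646  -0.0788  0.0666]
scene pin> 0.03 81 [ 0.6405 -0.0822  0.0473] [ 0.6294 -0.0921  0.03  ] [ 0.6485 -0.075   0.062 ]
scene pin> 0.045 50 [ 0.6402 -0.0832  0.0538] [ 0.6294 -0.0921  0.0451] [ 0.6485 -0.0753  0.062 ]
scene pin> 0.052 34 [ 0.639  -0.084   0.0561] [ 0.6294 -0.0915  0.052 ] [ 0.6473 -0.0756  0.062 ]
```

View pics/crop1.png

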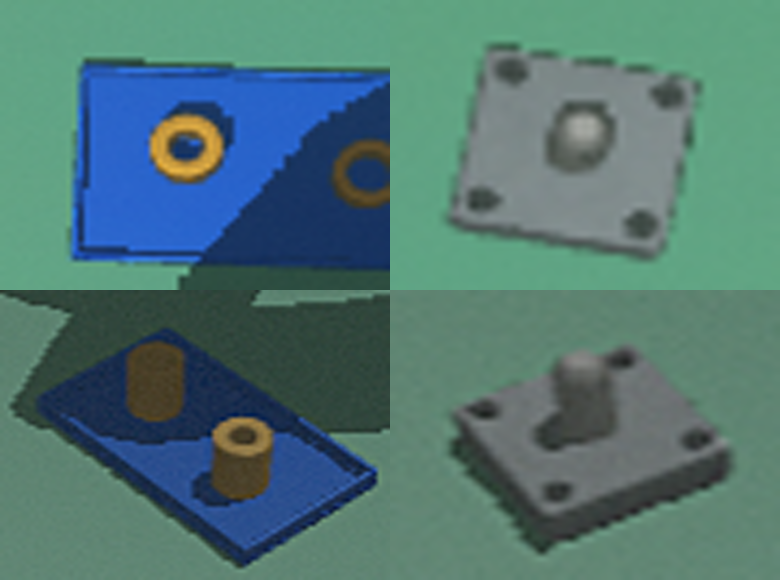

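The crop shows the near sleeve's bore at top pixel (288,290) and scene pixel (360,237.5). The second bore, in shadow, is at about (321,295.5) and (340.5,216.5), and the pin tip is at about (341.5,223) and (269,240).

```bash
python3 - <<'E'
from h import *
np.set_printoptions(precision=4,suppress=True)
for n,a,b,z in(("s1",(288.1,290.2),(360.2,237.6),.049),("s2",(321,295.6),(340.4,216.4),.049),("tip",(341.6,222.8),(269,240),.058)):
    print(n,tri(a,b),atz("top",[a],z),atz("scene",[b],z))
E
python3 -m pendant '[{"travel":[0.5,-1,0],"rot":[0,0,0],"fingers":1},{"travel":[0.5,-1,0],"rot":[0,0,0],"fingers":1},{"travel":[0.5,-1,0],"rot":[0,0,0],"fingers":1}]' && python3 -m pendant '[{"travel":[0.3,-1,0],"rot":[0,0,0],"fingers":1},{"travel":[0.3,-1,0],"rot":[0,0,0],"fingers":1},{"travel":[0.3,-1,0],"rot":[0,0,0],"fingers":1}]' && python3 -m pendant '[{"travel":[0.4,-1,0.5],"rot":[0,0,0],"fingers":1},{"travel":[0.4,-1,0.5],"rot":[0,0,0],"fingers":1},{"travel":[0.4,-1,0.5],"rot":[0,0,0],"fingers":1},{"travel":[0.4,-1,0.5],"rot":[0,0,0],"fingers":1}]'
```

```text
s1 (array([0.4503, 0.0544, 0.0452]), np.float64(0.0011339216842394825)) [[0.4495 0.0549 0.049 ]] [[0.4535 0.0563 0.049 ]]
s2 (array([ 0.4373, -0.0338,  0.0498]), np.float64(0.0013709139168999968)) [[ 0.4367 -0.0331  0.049 ]] [[ 0.4372 -0.0352  0.049 ]]
tip (array([ 0.6351, -0.0864,  0.0579]), np.float64(0.0012044433197243632)) [[ 0.6344 -0.0858  0.058 ]] [[ 0.6356 -0.0871  0.058 ]]
clock: 1.7
tcp_pos: [0.3683, -0.2931, 0.2501]
orientation: [-0.0, 1.0, -0.0, -0.0]
wrist_force: [0.2, -0.8, -0.3]
finger_gap: 0.0856
grip_force: 0.0
clock: 2.0
tcp_pos: [0.4045, -0.172, 0.2503]
orientation: [-0.0, 1.0, 0.001, -0.0]
wrist_force: [0.1, 0.3, 0.4]
finger_gap: 0.0852
grip_force: 0.0
clock: 2.4
tcp_pos: [0.4521, -0.051, 0.1878]
orientation: [-0.001, 1.0, 0.003, -0.002]
wrist_force: [-1.9, -1.0, -0.1]
finger_gap: 0.0854
grip_force: 0.0
```

```bash
python3 -m pendant '[{"travel":[-0.123,-0.143,0],"rot":[0,0,0],"fingers":1},{"travel":[-0.123,-0.143,0.4],"rot":[0,0,0],"fingers":1},{"travel":[-0.123,-0.143,0.75],"rot":[0,0,0],"fingers":1},{"travel":[-0.123,-0.143,0.75],"rot":[0,0,0],"fingers":1},{"travel":[-0.123,-0.143,0.75],"rot":[0,0,0],"fingers":1}]'
python3 - <<'E'
from h import *
s=env.get_state();print(s["tcp_pos"].round(4),s["orientation"].round(4))
D={n:env.read_camera(n)[0] for n in("top","scene")}
c=[cv2.resize(D["top"][250:325,260:360],(400,300),interpolation=2),cv2.resize(D["scene"][165:255,290:410],(400,300),interpolation=2)]
cv2.imwrite("pics/crop2.png",np.hstack(c))
E
```

```text
clock: 2.9
tcp_pos: [0.4373, -0.0377, 0.1006]
orientation: [-0.0, 1.0, -0.001, -0.001]
wrist_force: [0.3, -1.0, 0.5]
finger_gap: 0.085
grip_force: 0.0
[ 0.4373 -0.0377  0.1006] [-1.e-04  1.e+00 -5.e-04 -8.e-04]
```

View pics/crop2.png

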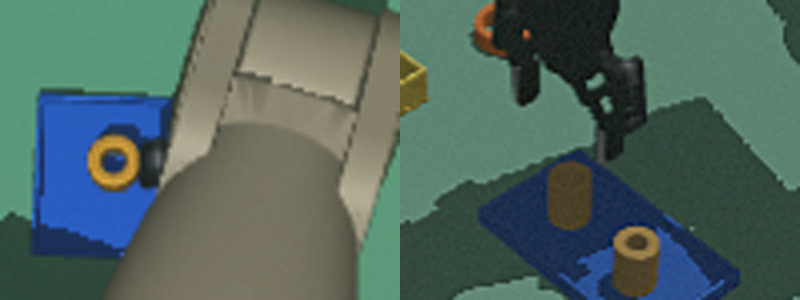

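The crop shows the open gripper above the tray: the fingers straddle the shadowed sleeve and clear the neighbouring one (crop pixel (113,160) in the top view).

```bash
python3 -m pendant '[{"travel":[0,-0.033,0],"rot":[0,0,0],"fingers":1},{"travel":[0,-0.033,0.25],"rot":[0,0,0],"fingers":1},{"travel":[0,-0.033,0.45],"rot":[0,0,0],"fingers":1},{"travel":[0,-0.033,0.555],"rot":[0,0,0],"fingers":1},{"travel":[0,-0.033,0.555],"rot":[0,0,0],"fingers":0.3},{"travel":[0,-0.033,0.555],"rot":[0,0,0],"fingers":-0.1},{"travel":[0,-0.033,0.555],"rot":[0,0,0],"fingers":-0.4},{"travel":[0,-0.033,0.555],"rot":[0,0,0],"fingers":-0.4},{"travel":[0,-0.033,0.555],"rot":[0,0,0],"fingers":-0.4},{"travel":[0,-0.033,0.555],"rot":[0,0,0],"fingers":-0.4}]' 40
```

```text
clock: 4.0
tcp_pos: [0.4387, -0.0332, 0.0352]
orientation: [0.0, 1.0, -0.0, 0.001]
wrist_force: [-0.5, 0.4, 5.8]
finger_gap: 0.0352
grip_force: 39.5
```

```bash
python3 -m pendant '[{"travel":[0,0,-0.15],"rot":[0,0,0],"fingers":-0.4},{"travel":[0,0,-0.45],"rot":[0,0,0],"fingers":-0.4},{"travel":[0.2,0.1,-0.75],"rot":[0,0,0],"fingers":-0.4},{"travel":[0.5,0.2,-0.75],"rot":[0,0,0],"fingers":-0.4},{"travel":[0.8,0.32,-0.75],"rot":[0,0,0],"fingers":-0.4},{"travel":[0.8,0.32,-0.75],"rot":[0,0,0],"fingers":-0.4}]' && python3 -m pendant '[{"travel":[0.3,0.1,0],"rot":[0,0,0],"fingers":-0.4},{"travel":[0.6,0.1,0],"rot":[0,0,0],"fingers":-0.4},{"travel":[0.82,0.115,0],"rot":[0,0,0],"fingers":-0.4},{"travel":[0.82,0.115,0.1],"rot":[0,0,0],"fingers":-0.4},{"travel":[0.82,0.115,0.1],"rot":[0,0,0],"fingers":-0.4},{"travel":[0.82,0.115,0.1],"rot":[0,0,0],"fingers":-0.4}]'
python3 - <<'E'
from h import *
s=env.get_state();print(s["tcp_pos"].round(4),s["orientation"].round(4))
D={n:env.read_camera(n)[0] for n in("top","scene")}
c=[cv2.resize(D["top"][195:255,300:380],(400,300),interpolation=2),cv2.resize(D["scene"][200:275,220:320],(400,300),interpolation=2)]
cv2.imwrite("pics/crop3.png",np.hstack(c))
for o in env.outline_of("scene","sleeve_a"): print(o["conf"],o["xy"])
E
```

```text
clock: 4.6
tcp_pos: [0.5389, -0.0736, 0.125]
orientation: [0.001, 1.0, -0.001, 0.003]
wrist_force: [0.1, 0.5, -1.7]
finger_gap: 0.0353
grip_force: 40.3
clock: 5.2
tcp_pos: [0.63, -0.0846, 0.111]
orientation: [-0.0, 1.0, -0.0, -0.001]
wrist_force: [0.6, 0.9, -1.4]
finger_gap: 0.0354
grip_force: 40.3
[ 0.63   -0.0846  0.111 ] [-3.0e-04  1.0e+00 -1.0e-04 -1.5e-03]
0.73 [237.0, 297.8]
0.69 [264.8, 226.6]
0.68 [361.2, 243.1]
0.64 [258.0, 318.6]
```

View pics/crop3.png

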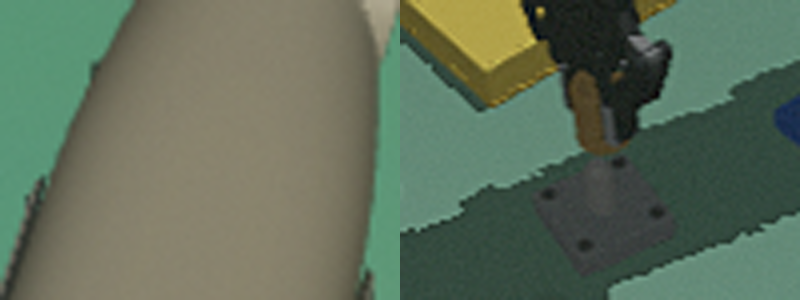

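The scene view shows the sleeve hanging just above the pin: its lower edge is at crop (603,150) and the pin axis at about column 600. The arm hides the top view.

```bash
cat >> h.py <<'E'
from scipy.optimize import least_squares
def proj(n,P):
    K,k1,R,t=cam(n); return cv2.projectPoints(np.asarray(P,float).reshape(-1,1,3),cv2.Rodrigues(R)[0],t,K,np.array([k1,0,0,0,0.]))[0].reshape(-1,2)
def fitbottom(mask,x0,z):
    """xy of a sleeve whose lower rim is at z, from the lower boundary of its mask in scene"""
    cols=np.nonzero(mask.any(0))[0]; low=np.array([np.nonzero(mask[:,c])[0].max()+.5 for c in cols])
    a=np.linspace(0,2*np.pi,200)
    def res(p):
        q=proj("scene",np.c_[p[0]+.018*np.cos(a),p[1]+.018*np.sin(a),0*a+z])
        l,r=q[:,0].min(),q[:,0].max(); sel=(cols>l+.7)&(cols<r-.7)
        h=np.array([q[np.argsort(abs(q[:,0]-c))[:6],1].max() for c in cols])
        return np.r_[np.where(sel,low-h,0),3*(cols.min()-.5-l),3*(cols.max()+.5-r)]
    s=least_squares(res,x0,diff_step=1e-3,loss="soft_l1"); return s.x,s.cost,(cols.min(),cols.max())
E
python3 - <<'E'
from h import *
np.set_printoptions(precision=4,suppress=True)
print("base centre",atz("top",[(340.99,224.74)],.02),atz("scene",[(270.33,250.33)],.02),tri((340.99,224.74),(270.33,250.33)))
t=env.get_state()["tcp_pos"]
K,k1,R,tt=cam("scene"); c=-R.T@tt; print("scene cam",c)
im,d=env.read_camera("scene")
o=[o for o in env.outline_of("scene","sleeve_a") if np.hypot(o["xy"][0]-265,o["xy"][1]-227)<8][0]
print(t,fitbottom(o["mask"],t[:2],t[2]-.031))
m=o["mask"]; v,u=np.nonzero(m); print(u.min(),u.max(),v.min(),v.max())
for r in range(v.min(),v.max()+1,2):
    cc=np.nonzero(m[r])[0]; print(r,cc.min() if len(cc) else 0,cc.max() if len(cc) else 0,end="; ")
P=cloud("scene",m,d); print(np.median(P,0),P[:,2].min())
a=np.linspace(0,2*np.pi,60); q=proj("scene",np.c_[t[0]+.018*np.cos(a),t[1]+.018*np.sin(a),0*a+t[2]-.031]); print("expected rim box",q.min(0),q.max(0))
E
```

```text
base centre [[ 0.6374 -0.0868  0.02  ]] [[ 0.636  -0.0867  0.02  ]] (array([ 0.6368, -0.0864,  0.0209]), np.float64(0.000744195625427506))
scene cam [1.1004 0.6625 0.964 ]
[ 0.6311 -0.085   0.1123] (array([ 0.6302, -0.0889]), np.float64(18.720720333408174), (np.int64(263), np.int64(270)))
263 270 218 237
218 264 264; 220 263 266; 222 263 267; 224 263 267; 226 263 267; 228 263 268; 230 263 268; 232 263 268; 234 264 269; 236 265 270; [ 0.646  -0.0803  0.1109] 0.0806934854190693
expected rim box [262.9089 228.0253] [277.2933 238.3003]
```

```bash
python3 -m pendant '[{"travel":[0,0,0],"rot":[0,0,0],"fingers":-0.4},{"travel":[0,0,0],"rot":[0,0,0],"fingers":-0.4},{"travel":[0,0,0],"rot":[0,0,0],"fingers":-0.4}]'
```

```text
clock: 5.75
tcp_pos: [0.6318, -0.0851, 0.1119]
orientation: [0.0, 1.0, -0.0, 0.0]
wrist_force: [-1.1, -0.7, -1.6]
finger_gap: 0.035
grip_force: 40.4
```

```bash
python3 -m pendant '[{"travel":[0.04,0.013,0],"rot":[0,0,0],"fingers":-0.4},{"travel":[0.04,0.013,0],"rot":[0,0,0],"fingers":-0.4},{"travel":[0.04,0.013,0.1],"rot":[0,0,0],"fingers":-0.4},{"travel":[0.04,0.013,0.16],"rot":[0,0,0],"fingers":-0.4},{"travel":[0.04,0.013,0.16],"rot":[0,0,0],"fingers":-0.4},{"travel":[0.04,0.013,0.19],"rot":[0,0,0],"fingers":-0.4},{"travel":[0.04,0.013,0.21],"rot":[0,0,0],"fingers":-0.4},{"travel":[0.04,0.013,0.21],"rot":[0,0,0],"fingers":-0.4}]' && python3 -m pendant '[{"travel":[0,0,0.015],"rot":[0,0,0],"fingers":-0.4},{"travel":[0,0,0.02],"rot":[0,0,0],"fingers":-0.4},{"travel":[0,0,0.02],"rot":[0,0,0],"fingers":-0.4}]'
```

```text
clock: 6.55
tcp_pos: [0.6364, -0.0866, 0.0862]
orientation: [0.0, 1.0, -0.0, -0.0]
wrist_force: [-0.4, 0.7, -1.6]
finger_gap: 0.0351
grip_force: 40.4
clock: 6.85
tcp_pos: [0.6367, -0.0866, 0.0841]
orientation: [0.0, 1.0, -0.0, 0.0]
wrist_force: [0.7, 0.1, -1.6]
finger_gap: 0.0351
grip_force: 40.4
```

```bash
for i in 1; do python3 -m pendant '[{"travel":[0,0,0.01],"rot":[0,0,0],"fingers":-0.4},{"travel":[0,0,0.02],"rot":[0,0,0],"fingers":-0.4},{"travel":[0,0,0.02],"rot":[0,0,0],"fingers":-0.4}]'; done
python3 - <<'E'
from h import *
im,d=env.read_camera("scene"); cv2.imwrite("pics/crop4.png",cv2.resize(im[210:270,230:310],(800,600),interpolation=2))
E
```

```text
clock: 7.15
tcp_pos: [0.6365, -0.0866, 0.0815]
orientation: [-0.0, 1.0, -0.0, -0.0]
wrist_force: [0.1, 0.5, -1.9]
finger_gap: 0.0351
grip_force: 40.4
```

View pics/crop4.png

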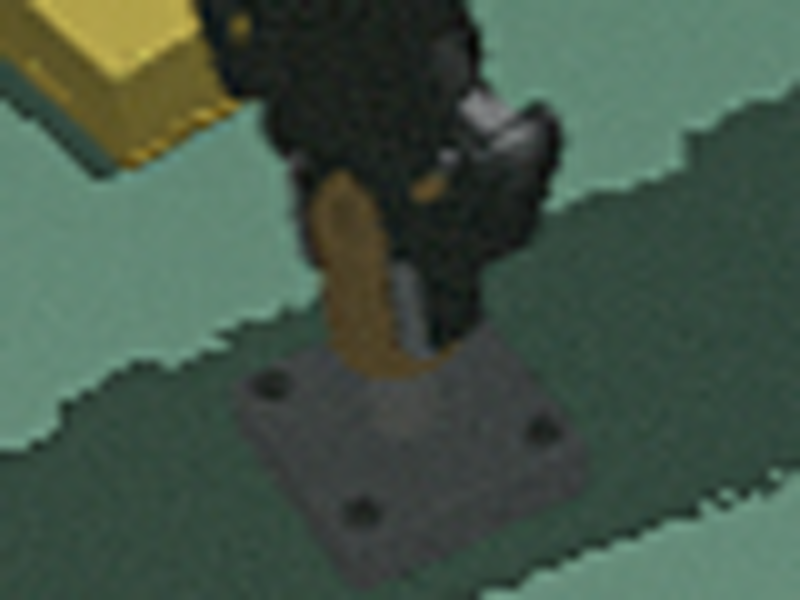

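The sleeve's lower rim is over the pin, at crop (400,375). It has passed the cone-stop height with no force, so this one looks like a fit. I'll continue gently to the base.

```bash
python3 -m pendant '[{"travel":[0,0,0.03],"rot":[0,0,0],"fingers":-0.4},{"travel":[0,0,0.06],"rot":[0,0,0],"fingers":-0.4},{"travel":[0,0,0.09],"rot":[0,0,0],"fingers":-0.4},{"travel":[0,0,0.09],"rot":[0,0,0],"fingers":-0.4}]'; python3 -m pendant '[{"travel":[0,0,0.03],"rot":[0,0,0],"fingers":-0.4},{"travel":[0,0,0.06],"rot":[0,0,0],"fingers":-0.4},{"travel":[0,0,0.09],"rot":[0,0,0],"fingers":-0.4},{"travel":[0,0,0.12],"rot":[0,0,0],"fingers":-0.4},{"travel":[0,0,0.12],"rot":[0,0,0],"fingers":-0.4}]'
```

```text
clock: 7.6
tcp_pos: [0.6361, -0.0865, 0.07]
orientation: [-0.0, 1.0, -0.0, -0.001]
wrist_force: [0.1, 0.3, -1.7]
finger_gap: 0.0352
grip_force: 40.4
clock: 8.1
tcp_pos: [0.6361, -0.0865, 0.0557]
orientation: [-0.0, 1.0, -0.0, -0.001]
wrist_force: [0.4, 1.5, -2.1]
finger_gap: 0.0351
grip_force: 40.4
```

Fits. I'll lower it in small steps until it touches the base.

```bash
python3 -m pendant '[{"travel":[0,0,0.015],"rot":[0,0,0],"fingers":-0.4},{"travel":[0,0,0.03],"rot":[0,0,0],"fingers":-0.4},{"travel":[0,0,0.03],"rot":[0,0,0],"fingers":-0.4}]';python3 -m pendant '[{"travel":[0,0,0.007],"rot":[0,0,0],"fingers":-0.4},{"travel":[0,0,0.01],"rot":[0,0,0],"fingers":-0.4},{"travel":[0,0,0.01],"rot":[0,0,0],"fingers":-0.4}]'
```

```text
clock: 8.4
tcp_pos: [0.6365, -0.0866, 0.0527]
orientation: [0.0, 1.0, -0.0, -0.0]
wrist_force: [0.3, -0.2, -1.4]
finger_gap: 0.0354
grip_force: 40.4
clock: 8.7
tcp_pos: [0.6366, -0.0866, 0.0517]
orientation: [0.0, 1.0, -0.0, 0.0]
wrist_force: [-0.5, 0.8, -1.7]
finger_gap: 0.0349
grip_force: 40.4
```

```bash
python3 -m pendant '[{"travel":[0,0,0.007],"rot":[0,0,0],"fingers":-0.4},{"travel":[0,0,0.007],"rot":[0,0,0],"fingers":-0.4}]'; python3 -m pendant '[{"travel":[0,0,0.005],"rot":[0,0,0],"fingers":-0.4},{"travel":[0,0,0.005],"rot":[0,0,0],"fingers":-0.4}]'
```

```text
clock: 8.9
tcp_pos: [0.6367, -0.0867, 0.0513]
orientation: [0.0, 1.0, -0.0, 0.0]
wrist_force: [-1.9, 1.1, 2.0]
finger_gap: 0.0353
grip_force: 40.6
clock: 9.1
tcp_pos: [0.6368, -0.0867, 0.0513]
orientation: [0.0, 1.0, -0.0, 0.0]
wrist_force: [-3.0, 1.6, 6.2]
finger_gap: 0.0354
grip_force: 41.0
```

```bash
python3 -m pendant '[{"travel":[0,0,-0.15],"rot":[0,0,0],"fingers":-0.4},{"travel":[0,0,-0.35],"rot":[0,0,0],"fingers":-0.4},{"travel":[0,0,-0.55],"rot":[0,0,0],"fingers":-0.4},{"travel":[0,0.15,-0.6],"rot":[0,0,0],"fingers":-0.4},{"travel":[-0.25,0.5,-0.6],"rot":[0,0,0],"fingers":-0.4},{"travel":[-0.4,0.85,-0.6],"rot":[0,0,0],"fingers":-0.4},{"travel":[-0.4,0.85,-0.6],"rot":[0,0,0],"fingers":-0.4}]' && python3 -m pendant '[{"travel":[-0.1,0.3,0],"rot":[0,0,0],"fingers":-0.4},{"travel":[-0.1,0.6,0],"rot":[0,0,0],"fingers":-0.4},{"travel":[-0.1,0.8,0],"rot":[0,0,0],"fingers":-0.4},{"travel":[-0.1,0.8,0.2],"rot":[0,0,0],"fingers":-0.4},{"travel":[-0.1,0.8,0.3],"rot":[0,0,0],"fingers":-0.4},{"travel":[-0.1,0.8,0.3],"rot":[0,0,0],"fingers":-0.4}]'
```

```text
clock: 9.8
tcp_pos: [0.5862, -0.1942, 0.1215]
orientation: [0.001, 1.0, -0.003, -0.001]
wrist_force: [1.6, 1.0, -1.5]
finger_gap: 0.0353
grip_force: 41.2
clock: 10.4
tcp_pos: [0.5745, -0.2834, 0.083]
orientation: [-0.002, 1.0, -0.0, -0.003]
wrist_force: [-0.4, 0.7, -1.2]
finger_gap: 0.0352
grip_force: 41.3
```

```bash
python3 -m pendant '[{"travel":[0,0.04,0.15],"rot":[0,0,0],"fingers":-0.4},{"travel":[0,0.04,0.28],"rot":[0,0,0],"fingers":-0.4},{"travel":[0,0.04,0.35],"rot":[0,0,0],"fingers":-0.4},{"travel":[0,0.04,0.36],"rot":[0,0,0],"fingers":-0.4},{"travel":[0,0.04,0.36],"rot":[0,0,0],"fingers":-0.4}]'
```

```text
clock: 10.9
tcp_pos: [0.5768, -0.289, 0.0434]
orientation: [0.0, 1.0, 0.0, 0.0]
wrist_force: [1.1, -0.1, -1.4]
finger_gap: 0.0351
grip_force: 41.3
```

```bash
python3 -m pendant '[{"travel":[0,0,0.03],"rot":[0,0,0],"fingers":-0.4},{"travel":[0,0,0.055],"rot":[0,0,0],"fingers":-0.4},{"travel":[0,0,0.06],"rot":[0,0,0],"fingers":-0.4},{"travel":[0,0,0.06],"rot":[0,0,0],"fingers":-0.4}]';  python3 -m pendant '[{"travel":[0,0,0.006],"rot":[0,0,0],"fingers":-0.4},{"travel":[0,0,0.006],"rot":[0,0,0],"fingers":-0.4}]'
```

```text
clock: 11.3
tcp_pos: [0.5765, -0.2894, 0.0359]
orientation: [0.0, 1.0, -0.0, -0.0]
wrist_force: [0.7, 0.1, -1.4]
finger_gap: 0.0353
grip_force: 41.3
clock: 11.5
tcp_pos: [0.5767, -0.2895, 0.0354]
orientation: [0.0, 1.0, -0.0, 0.0]
wrist_force: [-0.1, 0.3, -0.7]
finger_gap: 0.035
grip_force: 41.3
```

```bash
python3 -m pendant '[{"travel":[0,0,0.003],"rot":[0,0,0],"fingers":-0.1},{"travel":[0,0,0.003],"rot":[0,0,0],"fingers":0.15},{"travel":[0,0,0.003],"rot":[0,0,0],"fingers":0.3},{"travel":[0,0,0.003],"rot":[0,0,0],"fingers":0.3},{"travel":[0,0,-0.15],"rot":[0,0,0],"fingers":0.3},{"travel":[0,0,-0.4],"rot":[0,0,0],"fingers":0.3},{"travel":[0,0,-0.7],"rot":[0,0,0],"fingers":0.3},{"travel":[0,0,-1],"rot":[0,0,0],"fingers":0.3},{"travel":[0,0,-1],"rot":[0,0,0],"fingers":0.3}]' && python3 -m pendant '[{"travel":[-0.35,-0.35,0],"rot":[0,0,0],"fingers":1},{"travel":[-0.55,-0.65,0],"rot":[0,0,0],"fingers":1},{"travel":[-0.55,-1,0],"rot":[0,0,0],"fingers":1},{"travel":[-0.55,-1,0],"rot":[0,0,0],"fingers":1}]' && python3 -m pendant '[{"travel":[-0.3,-0.35,0],"rot":[0,0,0],"fingers":1},{"travel":[-0.5,-0.65,0],"rot":[0,0,0],"fingers":1},{"travel":[-0.5,-1,0],"rot":[0,0,0],"fingers":1},{"travel":[-0.5,-1,0],"rot":[0,0,0],"fingers":1}]' && python3 -m pendant '[{"travel":[0,-0.35,0],"rot":[0,0,0],"fingers":1},{"travel":[0,-0.65,0],"rot":[0,0,0],"fingers":1},{"travel":[0,-0.85,0],"rot":[0,0,0],"fingers":1},{"travel":[0,-0.85,0],"rot":[0,0,0],"fingers":1}]'
python3 - <<'E'
from h import *
np.set_printoptions(precision=4,suppress=True)
im,d=env.read_camera("scene"); cv2.imwrite("pics/s5.png",im)
for o in env.outline_of("scene","sleeve_a"):
    P=cloud("scene",o["mask"],d); zt=np.percentile(P[:,2],92); Q=P[P[:,2]>zt-.006]
    print(o["conf"],o["xy"],zt,cv2.minEnclosingCircle((Q[:,:2]*1000).astype(np.float32)))
print(env.get_state()["tcp_pos"])
E
```

```text
clock: 12.4
tcp_pos: [0.5794, -0.2912, 0.1615]
orientation: [0.003, 1.0, -0.0, 0.004]
wrist_force: [0.1, -0.3, 0.8]
finger_gap: 0.0552
grip_force: 0.0
clock: 12.8
tcp_pos: [0.5084, -0.1647, 0.1547]
orientation: [-0.001, 1.0, 0.002, -0.001]
wrist_force: [-0.3, -0.6, 0.0]
finger_gap: 0.0853
grip_force: 0.0
clock: 13.2
tcp_pos: [0.4494, -0.0459, 0.155]
orientation: [-0.001, 1.0, 0.002, -0.0]
wrist_force: [0.2, -0.6, 0.4]
finger_gap: 0.0858
grip_force: 0.0
clock: 13.6
tcp_pos: [0.4513, 0.0541, 0.1551]
orientation: [-0.0, 1.0, 0.002, 0.0]
wrist_force: [0.2, -0.2, -0.5]
finger_gap: 0.0856
grip_force: 0.0
0.78 [239.4, 296.3] 0.049452087427505995 ((791.8765869140625, -16.552989959716797), 18.953813552856445)
0.69 [361.5, 243.8] 0.04966369554621455 ((451.66058349609375, 57.45988464355469), 19.14420509338379)
0.51 [261.9, 317.3] 0.0493765130248718 ((785.8165283203125, 74.78250122070312), 18.7657470703125)
0.47 [243.6, 198.1] 0.04949900040717448 ((577.86181640625, -288.2331848144531), 20.563596725463867)
[0.4514 0.0522 0.1551]
```

View pics/s5.png

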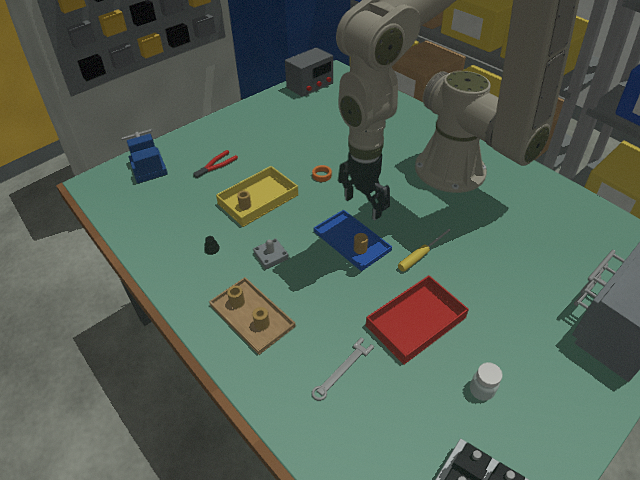

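The scene view shows the first sleeve upright in the yellow bin at (243,199). The second is still in the tray at (361,243), and the gripper is above it.

```bash
python3 -m pendant '[{"travel":[0,-0.02,0.1],"rot":[0,0,0],"fingers":1},{"travel":[-0.005,-0.02,0.4],"rot":[0,0,0],"fingers":1},{"travel":[-0.005,-0.02,0.6],"rot":[0,0,0],"fingers":1},{"travel":[-0.005,-0.02,0.6],"rot":[0,0,0],"fingers":1}]' && python3 -m pendant '[{"travel":[0,0,0.15],"rot":[0,0,0],"fingers":1},{"travel":[0,0,0.3],"rot":[0,0,0],"fingers":1},{"travel":[0,0,0.38],"rot":[0,0,0],"fingers":1},{"travel":[0,0,0.39],"rot":[0,0,0],"fingers":0.3},{"travel":[0,0,0.39],"rot":[0,0,0],"fingers":-0.1},{"travel":[0,0,0.39],"rot":[0,0,0],"fingers":-0.4},{"travel":[0,0,0.39],"rot":[0,0,0],"fingers":-0.4},{"travel":[0,0,0.39],"rot":[0,0,0],"fingers":-0.4},{"travel":[0,0,0.39],"rot":[0,0,0],"fingers":-0.4}]'
```

```text
clock: 14.1
tcp_pos: [0.4471, 0.0541, 0.0796]
orientation: [-0.0, 1.0, -0.001, -0.003]
wrist_force: [-0.9, 0.2, 0.4]
finger_gap: 0.0855
grip_force: 0.0
clock: 15.0
tcp_pos: [0.4509, 0.0548, 0.0375]
orientation: [0.0, 1.0, -0.0, 0.001]
wrist_force: [-1.1, -0.9, 6.7]
finger_gap: 0.0359
grip_force: 39.8
```

```bash
python3 -m pendant '[{"travel":[0,0,-0.15],"rot":[0,0,0],"fingers":-0.4},{"travel":[0,0,-0.45],"rot":[0,0,0],"fingers":-0.4},{"travel":[0.2,0.15,-0.72],"rot":[0,0,0],"fingers":-0.4},{"travel":[0.5,0.35,-0.72],"rot":[0,0,0],"fingers":-0.4},{"travel":[0.8,0.58,-0.72],"rot":[0,0,0],"fingers":-0.4},{"travel":[0.8,0.58,-0.72],"rot":[0,0,0],"fingers":-0.4}]' && python3 -m pendant '[{"travel":[0.25,0.25,0],"rot":[0,0,0],"fingers":-0.4},{"travel":[0.5,0.45,0],"rot":[0,0,0],"fingers":-0.4},{"travel":[0.7,0.58,0],"rot":[0,0,0],"fingers":-0.4},{"travel":[0.7,0.58,0],"rot":[0,0,0],"fingers":-0.4},{"travel":[0.7,0.58,0],"rot":[0,0,0],"fingers":-0.4},{"travel":[0.7,0.58,0],"rot":[0,0,0],"fingers":-0.4}]'
```

```text
clock: 15.6
tcp_pos: [0.5514, -0.018, 0.1233]
orientation: [0.001, 1.0, -0.002, 0.003]
wrist_force: [-1.8, -0.0, -1.5]
finger_gap: 0.0354
grip_force: 40.7
clock: 16.2
tcp_pos: [0.6286, -0.0833, 0.1222]
orientation: [-0.0, 1.0, 0.0, -0.001]
wrist_force: [0.1, 0.3, -1.6]
finger_gap: 0.0353
grip_force: 40.8
```

```bash
python3 -m pendant '[{"travel":[0.052,0.023,0],"rot":[0,0,0],"fingers":-0.4},{"travel":[0.052,0.023,0.08],"rot":[0,0,0],"fingers":-0.4},{"travel":[0.052,0.023,0.17],"rot":[0,0,0],"fingers":-0.4},{"travel":[0.052,0.023,0.23],"rot":[0,0,0],"fingers":-0.4},{"travel":[0.052,0.023,0.23],"rot":[0,0,0],"fingers":-0.4},{"travel":[0.052,0.023,0.23],"rot":[0,0,0],"fingers":-0.4}]'
python3 - <<'E'
from h import *
im,d=env.read_camera("scene"); cv2.imwrite("pics/crop6.png",cv2.resize(im[210:270,230:310],(800,600),interpolation=2))
t=env.get_state()["tcp_pos"]; a=np.linspace(0,2*np.pi,90)
for p in(t,[.6366,-.0866,t[2]]):
    q=(proj("scene",np.c_[p[0]+.018*np.cos(a),p[1]+.018*np.sin(a),0*a+t[2]-.0335])-[230,210])*10+5; print(q.min(0),q.max(0))
E
```

```text
clock: 16.8
tcp_pos: [0.6358, -0.0868, 0.0945]
orientation: [-0.0, 1.0, -0.0, -0.001]
wrist_force: [-0.7, 0.2, -2.1]
finger_gap: 0.0357
grip_force: 40.8
[320.86321132 245.59348262] [463.24105108 348.51162171]
[320.53328671 247.10986077] [462.95338632 350.08954347]
```

View pics/crop6.png

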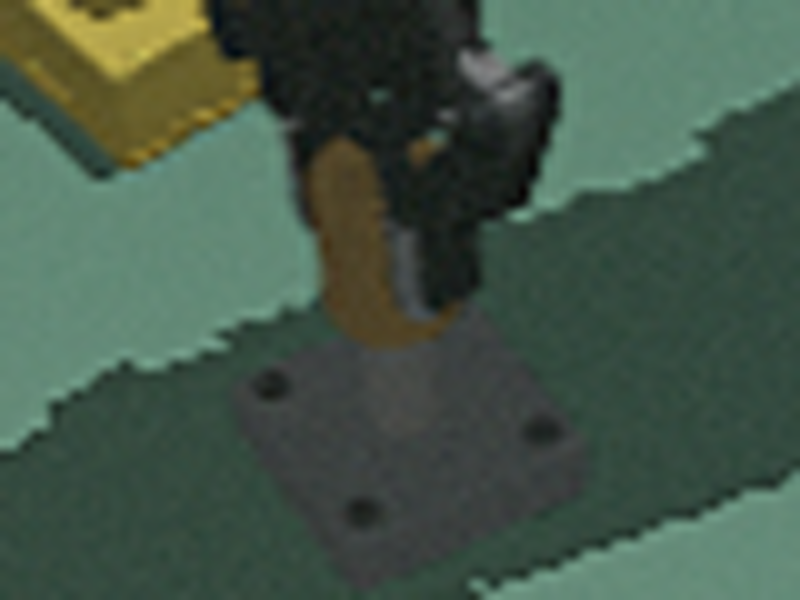

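The sleeve is centred over the pin: the rim spans crop columns 320–463 with its bottom near row 347, which matches the projection. I'll lower it slowly.

```bash
python3 -m pendant '[{"travel":[0.006,0,0.02],"rot":[0,0,0],"fingers":-0.4},{"travel":[0.006,0,0.04],"rot":[0,0,0],"fingers":-0.4},{"travel":[0.006,0,0.045],"rot":[0,0,0],"fingers":-0.4},{"travel":[0.006,0,0.045],"rot":[0,0,0],"fingers":-0.4}]'; python3 -m pendant '[{"travel":[0,0,0.01],"rot":[0,0,0],"fingers":-0.4},{"travel":[0,0,0.01],"rot":[0,0,0],"fingers":-0.4}]'; python3 -m pendant '[{"travel":[0,0,0.01],"rot":[0,0,0],"fingers":-0.4},{"travel":[0,0,0.01],"rot":[0,0,0],"fingers":-0.4}]'
```

```text
clock: 17.25
tcp_pos: [0.6369, -0.087, 0.0896]
orientation: [0.0, 1.0, -0.0, -0.0]
wrist_force: [-0.2, -0.0, -2.8]
finger_gap: 0.0356
grip_force: 40.8
clock: 17.45
tcp_pos: [0.6369, -0.087, 0.0884]
orientation: [0.0, 1.0, -0.0, -0.0]
wrist_force: [0.2, 0.7, -2.6]
finger_gap: 0.0355
grip_force: 40.8
clock: 17.65
tcp_pos: [0.637, -0.0871, 0.0874]
orientation: [0.0, 1.0, -0.0, 0.0]
wrist_force: [0.2, -0.1, -1.2]
finger_gap: 0.0357
grip_force: 41.0
```

```bash
python3 -m pendant '[{"travel":[0,0,0.006],"rot":[0,0,0],"fingers":-0.4},{"travel":[0,0,0.006],"rot":[0,0,0],"fingers":-0.4}]'; python3 -m pendant '[{"travel":[0,0,0.005],"rot":[0,0,0],"fingers":-0.4},{"travel":[0,0,0.005],"rot":[0,0,0],"fingers":-0.4}]'
```

```text
clock: 17.85
tcp_pos: [0.6371, -0.0871, 0.0871]
orientation: [0.0, 1.0, -0.0, 0.0]
wrist_force: [-1.1, -0.6, 1.3]
finger_gap: 0.0357
grip_force: 41.2
clock: 18.05
tcp_pos: [0.6372, -0.0872, 0.0869]
orientation: [0.0, 1.0, -0.0, 0.0]
wrist_force: [-2.5, 0.3, 5.1]
finger_gap: 0.0358
grip_force: 41.5
```

```bash
python3 -m pendant '[{"travel":[0,0,0.005],"rot":[0,0,0],"fingers":-0.4},{"travel":[0,0,0.005],"rot":[0,0,0],"fingers":-0.4}]'
```

```text
clock: 18.25
tcp_pos: [0.6373, -0.0872, 0.0868]
orientation: [0.0, 1.0, -0.0, 0.001]
wrist_force: [-2.5, -0.4, 6.7]
finger_gap: 0.0355
grip_force: 41.7
```

It has stuck 33.4 mm above the base, with nearly axial force, so it is too tight and goes in the red bin.

```bash
python3 -m pendant '[{"travel":[0,0,-0.1],"rot":[0,0,0],"fingers":-0.4},{"travel":[0,0,-0.3],"rot":[0,0,0],"fingers":-0.4},{"travel":[0,-0.2,-0.35],"rot":[0,0,0],"fingers":-0.4},{"travel":[-0.1,-0.55,-0.35],"rot":[0,0,0],"fingers":-0.4},{"travel":[-0.25,-0.95,-0.35],"rot":[0,0,0],"fingers":-0.4},{"travel":[-0.25,-0.95,-0.35],"rot":[0,0,0],"fingers":-0.4}]' && python3 -m pendant '[{"travel":[-0.1,-0.35,0],"rot":[0,0,0],"fingers":-0.4},{"travel":[-0.2,-0.7,0],"rot":[0,0,0],"fingers":-0.4},{"travel":[-0.4,-1,0],"rot":[0,0,0],"fingers":-0.4},{"travel":[-0.4,-1,0],"rot":[0,0,0],"fingers":-0.4}]' && python3 -m pendant '[{"travel":[-0.1,-0.35,0],"rot":[0,0,0],"fingers":-0.4},{"travel":[-0.2,-0.7,0],"rot":[0,0,0],"fingers":-0.4},{"travel":[-0.3,-1,0],"rot":[0,0,0],"fingers":-0.4},{"travel":[-0.3,-1,0],"rot":[0,0,0],"fingers":-0.4}]'  && python3 -m pendant '[{"travel":[-0.05,-0.2,0],"rot":[0,0,0],"fingers":-0.4},{"travel":[-0.05,-0.35,0],"rot":[0,0,0],"fingers":-0.4},{"travel":[-0.05,-0.35,0],"rot":[0,0,0],"fingers":-0.4},{"travel":[-0.05,-0.35,0],"rot":[0,0,0],"fingers":-0.4}]'
```

```text
clock: 18.85
tcp_pos: [0.6042, 0.0323, 0.1274]
orientation: [-0.001, 1.0, 0.003, -0.001]
wrist_force: [0.5, 0.5, -3.0]
finger_gap: 0.0355
grip_force: 40.9
clock: 19.25
tcp_pos: [0.5581, 0.1167, 0.1273]
orientation: [-0.013, 1.0, 0.027, -0.002]
wrist_force: [0.1, -1.1, -2.5]
finger_gap: 0.0356
grip_force: 41.1
clock: 19.65
tcp_pos: [0.5282, 0.1611, 0.1304]
orientation: [-0.03, 0.998, 0.06, -0.003]
wrist_force: [1.3, -0.4, -4.2]
finger_gap: 0.0354
grip_force: 41.1
clock: 20.05
tcp_pos: [0.5212, 0.1815, 0.1329]
orientation: [-0.038, 0.996, 0.075, -0.004]
wrist_force: [0.1, -0.4, -2.8]
finger_gap: 0.0358
grip_force: 41.1
```

Run:
```python
from h import *
from scipy.spatial.transform import Rotation as Ro
s=env.get_state();q=s["orientation"];print(s["joint_pos"].round(3),s["tcp_pos"],Ro.from_quat(np.r_[q[1:],q[0]]).as_matrix().round(3))
```

```text
[ 0.15   0.327 -0.233  1.012  0.077  3.141] [0.52116942 0.18148657 0.13287583] [[ 0.989  0.15  -0.013]
 [ 0.15  -0.986  0.076]
 [-0.002 -0.077 -0.997]]
```

```bash
cat > go.py <<'E'
from h import *; import sys
from scipy.spatial.transform import Rotation as Ro
yaw,x,y,z=map(float,sys.argv[1:])
s=env.get_state();q=s["orientation"];C=Ro.from_quat(np.r_[q[1:],q[0]])
a=np.radians(yaw);D=Ro.from_matrix(np.array([[np.cos(a),np.sin(a),0],[np.sin(a),-np.cos(a),0],[0,0,-1]]))
print("rot",(np.degrees((C.inv()*D).as_rotvec())/60).round(3),"travel",(C.inv().apply(np.array([x,y,z])-s["tcp_pos"])/.12).round(3))
E
python3 go.py 60 .50 .20 .135
```

```text
rot [-0.069 -0.031 -0.855] travel [-0.151 -0.18  -0.004]
```

```bash
python3 -m pendant '[{"travel":[0,0,0],"rot":[-0.069,-0.031,-0.14],"fingers":-0.4},{"travel":[0,0,0],"rot":[-0.069,-0.031,-0.26],"fingers":-0.4},{"travel":[0,0,0],"rot":[-0.069,-0.031,-0.38],"fingers":-0.4},{"travel":[0,0,0],"rot":[-0.069,-0.031,-0.5],"fingers":-0.4},{"travel":[0,0,0],"rot":[-0.069,-0.031,-0.62],"fingers":-0.4},{"travel":[0,0,0],"rot":[-0.069,-0.031,-0.74],"fingers":-0.4},{"travel":[0,0,0],"rot":[-0.069,-0.031,-0.855],"fingers":-0.4},{"travel":[0,0,0],"rot":[-0.069,-0.031,-0.855],"fingers":-0.4},{"travel":[0,0,0],"rot":[-0.069,-0.031,-0.855],"fingers":-0.4}]'; python3 go.py 60 .50 .25 .133; python3 -c "
from workcell import env;print(env.get_state()['joint_pos'])"
```

```text
clock: 20.95
tcp_pos: [0.521, 0.1812, 0.1328]
orientation: [-0.0, 0.867, 0.498, 0.0]
wrist_force: [-0.7, 0.5, -1.9]
finger_gap: 0.0357
grip_force: 41.2
rot [-0.    -0.    -0.004] travel [ 0.407 -0.44  -0.001]
[ 1.88884225e-01  3.31328657e-01 -2.24920580e-01  1.01459293e+00
  4.91081324e-04  2.28723900e+00]
```

```bash
python3 -m pendant '[{"travel":[0.25,-0.17,0],"rot":[0,0,0],"fingers":-0.4},{"travel":[0.55,-0.37,0],"rot":[0,0,0],"fingers":-0.4},{"travel":[0.883,-0.587,0],"rot":[0,0,0],"fingers":-0.4},{"travel":[0.883,-0.587,0],"rot":[0,0,0],"fingers":-0.4},{"travel":[0.883,-0.587,0.2],"rot":[0,0,0],"fingers":-0.4},{"travel":[0.883,-0.587,0.4],"rot":[0,0,0],"fingers":-0.4},{"travel":[0.883,-0.587,0.4],"rot":[0,0,0],"fingers":-0.4},{"travel":[0.883,-0.587,0.4],"rot":[0,0,0],"fingers":-0.4}]'; python3 go.py 60 .513 .307 .0385
python3 - <<'E'
from h import *
im,d=env.read_camera("scene"); cv2.imwrite("pics/crop7.png",im[180:400,330:560].repeat(2,0).repeat(2,1))
E
```

```text
clock: 21.75
tcp_pos: [0.5126, 0.3078, 0.0847]
orientation: [-0.0, 0.867, 0.499, -0.001]
wrist_force: [-0.0, -0.1, -2.6]
finger_gap: 0.0354
grip_force: 41.2
rot [-0.001  0.001 -0.002] travel [-0.004  0.007  0.385]
```

View pics/crop7.png

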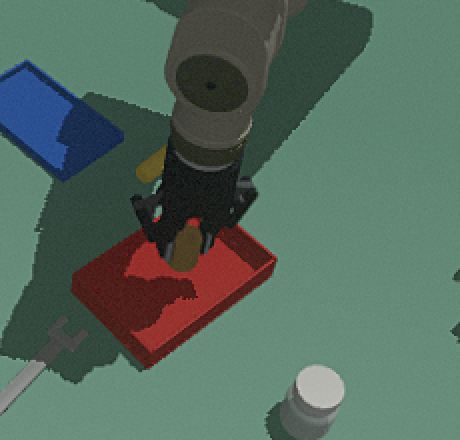

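The sleeve hangs upright over the middle of the red bin, at crop (186,247). I'll lower it to the floor, where contact is expected at a TCP height of about 0.0375 m, or a little less.

```bash
python3 -m pendant '[{"travel":[0,0,0.15],"rot":[0,0,0],"fingers":-0.4},{"travel":[0,0,0.28],"rot":[0,0,0],"fingers":-0.4},{"travel":[0,0,0.35],"rot":[0,0,0],"fingers":-0.4},{"travel":[0,0,0.375],"rot":[0,0,0],"fingers":-0.4},{"travel":[0,0,0.375],"rot":[0,0,0],"fingers":-0.4},{"travel":[0,0,0.375],"rot":[0,0,0],"fingers":-0.4}]'; python3 -m pendant '[{"travel":[0,0,0.01],"rot":[0,0,0],"fingers":-0.4},{"travel":[0,0,0.01],"rot":[0,0,0],"fingers":-0.4}]'
```

```text
clock: 22.4
tcp_pos: [0.5136, 0.3087, 0.0409]
orientation: [-0.0, 0.866, 0.5, 0.001]
wrist_force: [-0.9, -0.2, -2.6]
finger_gap: 0.0355
grip_force: 41.2
clock: 22.6
tcp_pos: [0.5131, 0.3086, 0.0391]
orientation: [-0.0, 0.866, 0.5, 0.0]
wrist_force: [0.2, -0.4, -1.5]
finger_gap: 0.0357
grip_force: 41.2
```

```bash
python3 -m pendant '[{"travel":[0,0,0.008],"rot":[0,0,0],"fingers":-0.4},{"travel":[0,0,0.008],"rot":[0,0,0],"fingers":-0.4}]';python3 -m pendant '[{"travel":[0,0,0.005],"rot":[0,0,0],"fingers":-0.4},{"travel":[0,0,0.005],"rot":[0,0,0],"fingers":-0.4}]'
```

```text
clock: 22.8
tcp_pos: [0.5128, 0.3085, 0.0378]
orientation: [-0.0, 0.866, 0.5, 0.0]
wrist_force: [0.7, -0.4, -2.8]
finger_gap: 0.0357
grip_force: 41.2
clock: 23.0
tcp_pos: [0.5128, 0.3085, 0.0375]
orientation: [-0.0, 0.866, 0.5, 0.0]
wrist_force: [-1.1, -1.2, 2.2]
finger_gap: 0.0356
grip_force: 41.5
```

On the floor. I'll release and rise.

```bash
python3 -m pendant '[{"travel":[0,0,0],"rot":[0,0,0],"fingers":-0.1},{"travel":[0,0,0],"rot":[0,0,0],"fingers":0.15},{"travel":[0,0,0],"rot":[0,0,0],"fingers":0.3},{"travel":[0,0,0],"rot":[0,0,0],"fingers":0.3},{"travel":[0,0,-0.15],"rot":[0,0,0],"fingers":0.3},{"travel":[0,0,-0.4],"rot":[0,0,0],"fingers":0.3},{"travel":[0,0,-0.7],"rot":[0,0,0],"fingers":0.3},{"travel":[0,0,-1],"rot":[0,0,0],"fingers":0.3},{"travel":[0,0,-1],"rot":[0,0,0],"fingers":0.3},{"travel":[0,0,-1],"rot":[0,0,0],"fingers":0.3}]'
python3 - <<'E'
from h import *
im,d=env.read_camera("scene"); cv2.imwrite("pics/s8.png",im)
for o in env.outline_of("scene","sleeve_a"):
    P=cloud("scene",o["mask"],d); zt=np.percentile(P[:,2],92); Q=P[P[:,2]>zt-.006]
    print(o["conf"],o["xy"],zt,cv2.minEnclosingCircle((Q[:,:2]*1000).astype(np.float32)))
E
```

```text
clock: 24.0
tcp_pos: [0.5136, 0.3087, 0.1582]
orientation: [-0.0, 0.866, 0.5, 0.001]
wrist_force: [0.1, 0.5, -0.6]
finger_gap: 0.0555
grip_force: 0.0
0.87 [420.1, 316.4] 0.05048028005594294 ((514.3991088867188, 308.2723388671875), 19.41320037841797)
0.63 [259.1, 316.7] 0.04961932008127821 ((784.4354858398438, 73.03750610351562), 18.828039169311523)
0.59 [236.5, 297.9] 0.04896928043321386 ((792.03857421875, -16.919313430786133), 17.92997932434082)
0.49 [245.3, 197.0] 0.049842964683138424 ((575.7957153320312, -287.4795837402344), 20.25446319580078)
```

View pics/s8.png

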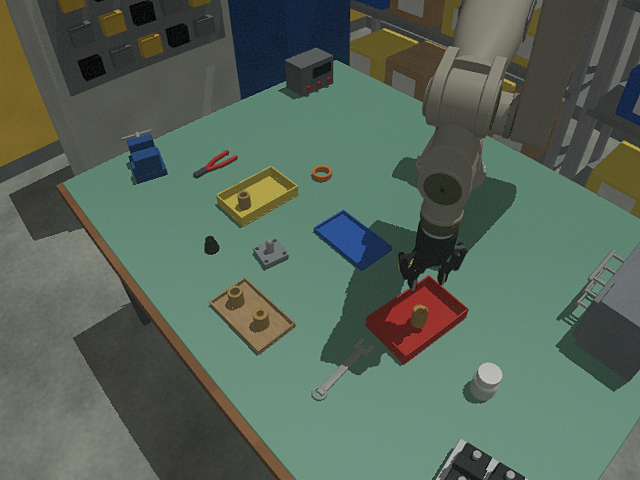

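The scene view shows one sleeve upright in the yellow bin at (244,200) and the other upright in the red bin at (420,316). The spares and bystanders are where they were, and the gripper is clear.

```bash
python3 -c "
from workcell import env;print(env.hand_in())"
```

```text
the job is handed in; nothing more can be done
None
```

I gauged both tray sleeves and handed the job in at about 24 s: the one on the tray's right slid down to the base and stands in the yellow bin; the left one stuck about 33 mm above the base and stands in the red bin.

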